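Take a bearing vibration reading

ROBOT

A 6-joint arm with a two-finger parallel gripper is mounted at the origin on the work surface. World frame = base frame: x ahead of the robot, y to its left, z up, the work surface at z = 0. Lengths are in m, angles in degrees, forces in N, time in s.
With the tool pointing down it reaches from about 0.4 to 0.825 m from the base axis. Payload 7 kg.
Tool frame: the origin (TCP) lies midway between the tips of the shut fingers; the grasp point (between the pads) lies 19 mm behind it (ctrl.hold_point_z is the distance from the TCP to the grasp point, in m); z points along the fingers, y is the line along which they close (so a half turn about z gives the same grasp; the last joint's range is limited). The gripper opens to 88 mm and grips with 3 to 60 N. Pads are 19 mm wide; open, the fingers measure 130 mm over their backs; the gripper's body (78 mm by 193 mm) begins 47 mm behind the grasp point.
Start: joints at [-55.972, 20.546, 0.682, 0, -70.136, -16.507], TCP at [0.203, -0.644, 0.227] pointing down, gripper open.
Joint ranges: [-176.03, 176.03], [-82.01, 121.73], [-58.28, 71.71], [-173.87, 95.51], [-174.79, -0.11], [-173.66, 173.66]. Speed limits (degrees/s): [136.94, 136.94, 172.46, 180, 180, 180].

INTERFACE

Orientations are given as [roll, pitch, yaw] about the fixed x, y, z axes, in that order (R = Rz(yaw) Ry(pitch) Rx(roll)).
In Python, from plant import ctrl gives the robot as it stands.
- The arm moves only by the tool apply_moves, never from a script. Its argument "deltas" is a list of rows, each an object with "fingers": the finger opening in mm, from 0 to 87.6; "delta_pos": the shift along the tool's x, y, z in mm, a list of three; "angular": the turn, a rotation vector about the tool's x, y, z in degrees, a list of three. A call has 1 to 10 rows; each row is the pose to reach, as a shift and turn from the pose commanded when the call began, along the tool's axes at that moment; what a row does not reach only later rows make up. A row lasts 1/10 s, in which the tool goes at most 50 mm and 8.59 degrees, less where a joint would pass 70% of its speed; a pose out of reach is approached as far as the arm can. A call with a gripper value outside its range is refused whole. The fingers move at their own pace and stop on an object; the grip force is fixed at half the most. Time passes only in rows, so rows that repeat a pose let the fingers close. It gives the time, the measured TCP pose, the force, the opening and the grip force at its end, in the units of the state.
- ctrl.get_obs(): the state, without advancing time (a new reading comes with each control period).
- ctrl.snapshot(name): name is "side" or "top" or "wrist"; returns the picture (384x512x3 uint8, red, green, blue); there is no depth.
- ctrl.camera_params(name): a dict with "fx", "fy", "cx", "cy" (pixels), "cam_to_world" (4x4, takes a point from camera to world coordinates); the wrist camera has in their place "mount" (4x4, takes a point from camera to tool coordinates, whose origin is the TCP and whose axes are the flange's). Camera axes: x right, y up, looking along -z (the intrinsics and any distortion apply to the point x, -y, -z); pixel columns grow to the right and rows downward; lengths in m; the calibration is good to about 2 mm. A picture is of the moment at which its call begins: read the wrist's pose just before it. camera_params takes no time and is no camera call.
- ctrl.close_job(): hands the job in; it is judged then, once.
The state is a dict: "clock": time; "joint_pos": joint angles; "qvel": joint speeds; "tau": joint torques, N m; "tool_pos": TCP position; "orientation": TCP orientation; "force": force on the tool from outside, world axes, zero at the start; "moment": the same for the moment, N m; "opening": finger opening in m; "gripper_force": force on a finger pad.
Only numpy, scipy, OpenCV 4.12 (cv2) and the standard library are available. Lean on these libraries where they do the work, as an engineer would, in place of code of your own. Each camera call takes 0.05 s, during which the arm holds its last target. There are 200 camera calls.

TASK

First turn the knob on the readout box back until its peak pointer is fully against the zero stop. Then take the vibration pen out of its stand and hold its spring tip gently on the centre of the round steel pad on the bearing housing, the pen square to the pad's sloping face and the tip pressed about halfway in. Finish while holding it there, still gripped and steady, and leave everything else on the bench alone.

Things in the scene. Friction and masses are not known exactly. Their poses are not given: they have to be found in the camera images.
- peak_knob (a joint): Peak pointer of the readout box, rad: 0 = pointer against its zero stop (the joint cannot go below 0), grows as the knob is turned clockwise seen from above, so the reset is counter-clockwise from above. Stays where it is left; turns easily (about 0.03 N m).
- knob_grip (a point): Grip point of the reset knob, on its vertical turning axis, 30 mm above the box's top. The knob is an upright black bar 34 mm long, 12 mm thick, its top 9 mm above this point and its foot 21 mm below; it stands at the centre of the round white dial. This frame turns with the knob: z is up, y runs along the bar towards the pointer's end (the thin pointer reaches 40 mm from the axis), x is across its 12 mm thickness.
- meter: Readout box, grey, fixed to the bench, 125 mm (x) x 110 mm (y) x 55 mm high, round white dial on top. Origin under its centre, z up. With the pointer at zero, the pointer points along this body's +y, where a small dark stop pin (6 mm across, 36 mm from the dial's centre) stands beside it.
- pen: Vibration pen, loose, about 160 g: a flat black body 33 mm (x) x 21 mm (y) x 105 mm (z), below it a steel neck 16 mm across and 28 mm long, and a thin spring-loaded steel tip. It starts upright, tip down, in its stand. Origin: centre of the body's lower end; z runs along the pen away from the tip; the pen's top is 105 mm from the origin along z.
- pen_grip (a point): On the pen's axis, 32 mm below its top and 73 mm above the pen body's lower end: where to grip, across the 21 mm thickness (y). Axes as pen.
- pen_point (a point): The rounded end (ball 8 mm across) of the pen's spring tip, on the pen's axis, 50 mm beyond the body's lower end when the spring is free. Axes as pen.
- plunger (a joint): How far the spring tip is pushed into the pen, m: 0 = free, 0.010 = fully in. The spring pushes with 0.8 N at the start of its travel and 4.8 N fully in (0.4 N per mm).
- stand: Pen stand, fixed to the bench: foot 100 mm (x) x 80 mm (y), pocket floor 75 mm above the bench, pocket walls 18 mm high around the lower end of the pen's body with about 2 mm of play. The pen is lifted straight up out of it. Origin under its centre, z up.
- bearing: Pedestal bearing, grey, on a fixed dark base plate 140 mm (x) x 190 mm (y); housing 90 mm across and 46 mm wide centred 55 mm to the -y side of the origin, steel shaft along y at 82 mm height, grooved aluminium pulley 100 mm across on the +y side (up to 132 mm high). Origin under the base plate's centre, z up.
- pad: The measuring pad: a flat round steel disc, 30 mm across, standing about 15 mm proud of the top of the bearing housing, with a small dark dot at its centre. Origin at the centre of its face; z points out of the face, square to it, and leans 20 degrees from vertical towards the bearing's -x side (the robot's side). The face centre is 138 mm above the bench. Fixed to the bearing.
- socket: Bystander: loose steel socket, 22 mm across, 30 mm tall, origin under its centre.
- race: Bystander: loose steel bearing race lying flat, 26 mm across, 9 mm tall, origin under its centre.
- grease_can: Bystander: loose can, 70 mm across, 100 mm tall, origin under its centre.
- mug: Bystander: loose white mug, 80 mm across, 95 mm tall, origin under its centre.
- driver: Bystander: loose screwdriver lying flat.
- spanner: Bystander: loose wrench lying flat.
- carton: Bystander: loose cardboard box 100 x 80 x 60 mm, origin under its centre.

How it is judged (in metres and radians):
On the way, in this order (a step that is already met when the one before it is completed fails the run):
1. the peak pointer is turned back to its zero stop (value of joint peak_knob below 0.08 rad), for 0.2 s.
2. the pen is lifted out of its stand (z of pen_point in the frame of stand above 0.1 m), for 0.1 s.
At the end, for the whole second after the job is handed in: Pointer within 0.1 rad of its zero stop; the pen gripped, steady (under 20 mm/s) and clear of its stand, its tip within 8 mm of the pad's centre, its axis within 0.15 rad of square to the pad, the spring tip pushed in 2 to 8.5 mm, with 0.6 to 6 N between pen and pad (value of joint peak_knob below 0.1 rad and distance between pen_point and pad below 0.008 m and angle between the z axis of pen and the z axis of pad, either way round below 0.15 rad and value of joint plunger between 0.002 and 0.0085 m and contact force between pen and pad between 0.6 and 6 N and contact force between pen and the fingers above 0.5 N and contact force between pen and stand below 0.1 N and linear speed of pen below 0.02 m/s); the arm keeps its last pose, push and grip.
It fails at once if the pen is pushed hard against the bearing or its pad (over 15 N) (contact force between pen and bearing above 15 N).
It fails at once if something else on the bench is shifted by more than 30 mm (distance of any of socket, race, grease_can, mug, driver, spanner, carton from where it was at the start of the episode above 0.03 m).
It also fails if it takes over 58 s, if anything falls off the work surface, if the arm or the gripper's body presses on something with over 40 N, if the wrist force passes 120 N, or if a joint passes its speed limit or range.

## Working session

There is one attempt and no reset: what is moved stays moved. The work goes in short steps, Python scripts to look and compute and a tool call to move; the robot and the scene stay as the last step left them, time stands still between calls to the robot, and variables do not carry over. Pictures are saved under pics/ and viewed, at most 10 in all, crops included, and the job is handed in when it is done.

Besides the shell and the picture viewer there is one more tool, called after "Emit:" by a JSON object that holds its "name" and its "arguments". apply_moves: Moves the arm, as the interface text tells. Its arguments: {"type":"object","properties":{"deltas":{"type":"array"}},"required":["deltas"]}

```bash
mkdir -p pics; ls
python3 - <<'E'
from plant import ctrl
import cv2, numpy as np
np.set_printoptions(precision=4,suppress=True)
o=ctrl.get_obs(); print(o['clock'],o['tool_pos'],o['orientation'],ctrl.hold_point_z)
for n in ('top','side'):
    cv2.imwrite(f'pics/{n}0.png',cv2.resize(ctrl.snapshot(n)[:,:,::-1],(800,600),interpolation=cv2.INTER_CUBIC))
for n in ('top','side','wrist'): print(n,ctrl.camera_params(n))
E
```

```text
pics
0.0 [ 0.2031 -0.6432  0.2256] [ 179.9033   -0.007  -162.4854] 0.0188
top {'fx': 456.95075378156304, 'fy': 456.95075378156304, 'cx': 252.72261224777498, 'cy': 192.86043943718133, 'cam_to_world': array([[ 0.0273,  0.9969, -0.0743,  0.4754],
       [-0.9996,  0.0271, -0.004 , -0.0066],
       [-0.002 ,  0.0744,  0.9972,  1.6941],
       [ 0.    ,  0.    ,  0.    ,  1.    ]])}
side {'fx': 441.3883813573703, 'fy': 441.3883813573703, 'cx': 256.4502585639797, 'cy': 189.41603692517592, 'cam_to_world': array([[ 0.3784,  0.5248, -0.7625, -0.7021],
       [-0.9257,  0.2132, -0.3126, -0.5462],
       [-0.0015,  0.8241,  0.5665,  1.0544],
       [ 0.    ,  0.    ,  0.    ,  1.    ]])}
wrist {'fx': 282.8803096972737, 'fy': 282.8803096972737, 'cx': 254.0697577513256, 'cy': 193.14297857838315, 'mount': array([[-0.0001,  0.9525,  0.3045,  0.0829],
       [ 1.    ,  0.0001, -0.0001,  0.0015],
       [-0.0002,  0.3045, -0.9525, -0.1574],
       [ 0.    ,  0.    ,  0.    ,  1.    ]])}
```

View pics/top0.png

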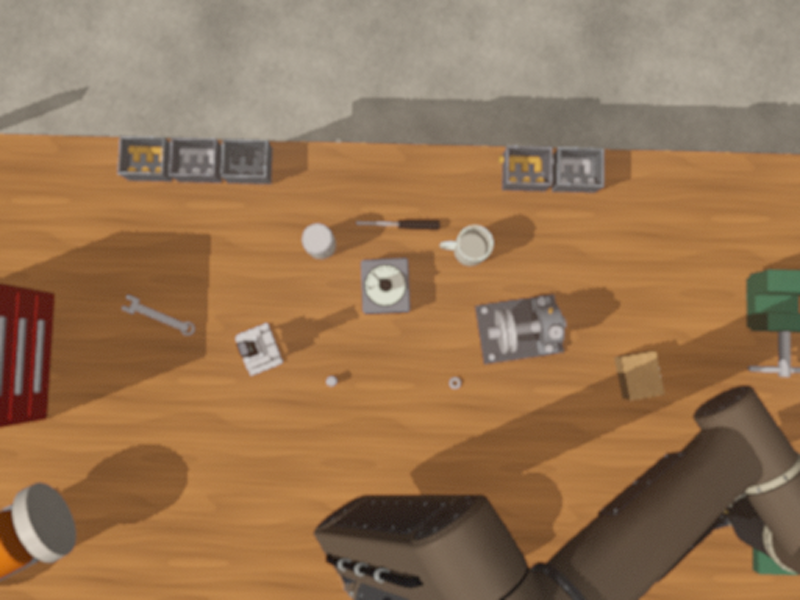

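View pics/side0.png

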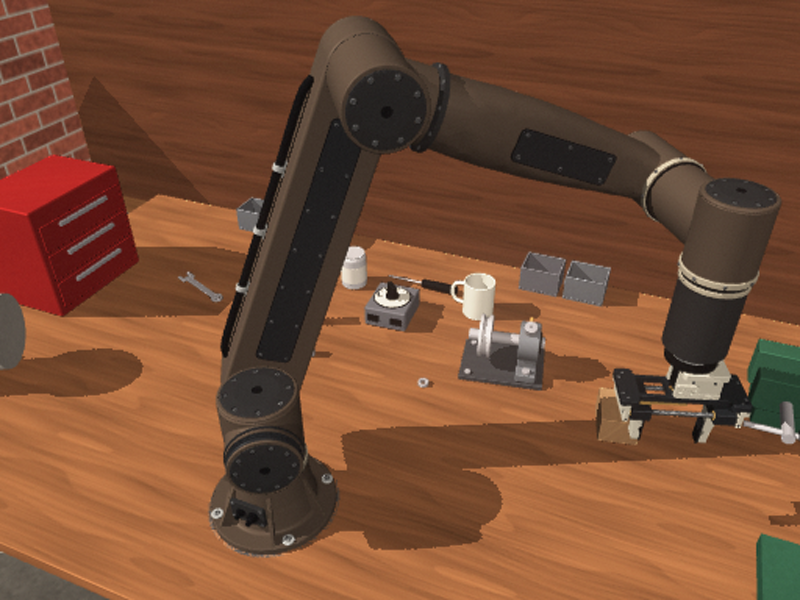

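The top picture shows the dial at (385,285), the pen stand at (258,348), and the bearing at (521,328) with its housing to the right. In the side picture the knob bar is upright on the dial. Next I'll zoom in on these three.

```bash
cat > h.py <<'E'
from plant import ctrl
import cv2, numpy as np
from scipy.spatial.transform import Rotation as R
np.set_printoptions(precision=4,suppress=True)
def tool():
    o=ctrl.get_obs(); T=np.eye(4); T[:3,:3]=R.from_euler('xyz',o['orientation'],degrees=True).as_matrix(); T[:3,3]=o['tool_pos']; return T
def cam(n):
    p=ctrl.camera_params(n); return p,(tool()@p['mount'] if n=='wrist' else p['cam_to_world'])
def ray(n,u,v):
    p,T=cam(n); return T[:3,3],T[:3,:3]@np.array([(u-p['cx'])/p['fx'],-(v-p['cy'])/p['fy'],-1])
def at(n,u,v,z):
    c,d=ray(n,u,v); return c+d*(z-c[2])/d[2]
def proj(n,P):
    p,T=cam(n); q=np.linalg.inv(T)@np.append(P,1); return np.array([p['cx']-p['fx']*q[0]/q[2], p['cy']+p['fy']*q[1]/q[2]])
def goto(pos,Rm):   # pos, R of the TCP wanted -> move in tool axes
    T=tool(); print('dpos mm',(T[:3,:3].T@(np.array(pos)-T[:3,3]))*1e3,'rot',R.from_matrix(T[:3,:3].T@Rm).as_rotvec(degrees=True))
def down(yaw): return R.from_euler('xyz',[180,0,yaw],degrees=True).as_matrix()
def crop(img,u,v,w,h,s): return cv2.resize(img[v-h:v+h,u-w:u+w,::-1],None,fx=s,fy=s,interpolation=cv2.INTER_CUBIC)
E
python3 - <<'E'
from h import *
im=ctrl.snapshot('top')
cs=[crop(im,247,183,33,33,6),crop(im,165,223,33,33,6)]
b=crop(im,335,210,66,33,6)
cv2.imwrite('pics/t1.png',np.vstack([np.hstack(cs),b]))
s=.64
print('knob',at('top',385*s,285*s,.09),'stand',at('top',258*s,348*s,.075),'pad',at('top',553*s,333*s,.138))
E
```

```text
knob [0.6314 0.0232 0.09  ] stand [0.4818 0.3069 0.075 ] pad [ 0.5317 -0.3463  0.138 ]
```

View pics/t1.png

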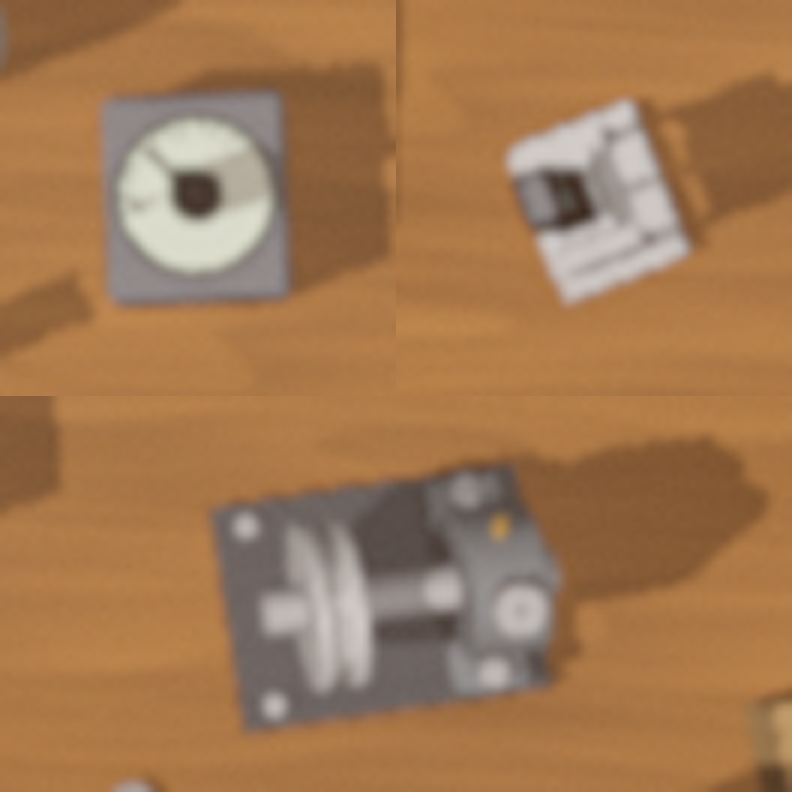

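Run:
```python
from h import *
A=lambda P,z,ou,ov,ox,oy:at('top',ou+(P[0]-ox)/6,ov+(P[1]-oy)/6,z)
d=lambda a,b:np.degrees(np.arctan2((b-a)[1],(b-a)[0]))
m=lambda P,z:A(P,z,214,150,0,0)
s=lambda P,z:A(P,z,132,190,396,0)
b=lambda P,z:A(P,z,269,177,0,396)
c=m((197,196),.056); print('dial',c,'pointer',d(c,m((150,150),.06)),'box +y',d(m((280,92),.055),m((103,100),.055)),d(m((289,297),.055),m((115,305),.055)),'pin',d(c,m((140,205),.06)))
print('knob top',m((197,193),.094))
S=[s(p,.01) for p in ((507,160),(632,100),(692,248),(570,303))]; print('stand',S,sum(S)/4,'+y',d(S[1],S[0]),d(S[2],S[3]),'pentop',s((538,197),.18))
print('pad',b((521,611),.138),'bear +y',d(b((552,685),.01),b((245,730),.01)),d(b((515,465),.01),b((212,508),.01)))
c=m((197,195),.094)
goto([c[0],c[1],.20],down(-137)); print(tool()[:3,:3])
```

```text
dial [0.6338 0.0223 0.056 ] pointer 47.41862115127575 box +y 94.15529741808707 94.19408272108477 pin 101.21810358494996
knob top [0.6319 0.0216 0.094 ]
stand [array([0.5029, 0.3742, 0.01  ]), array([0.5418, 0.299 , 0.01  ]), array([0.4522, 0.2586, 0.01  ]), array([0.4166, 0.3318, 0.01  ])] [0.4784 0.3159 0.01  ] +y 117.34774941126904 115.86269627741082 pentop [0.4802 0.3178 0.18  ]
pad [ 0.5328 -0.3528  0.138 ] bear +y 99.86512878588499 99.64435719970733
dpos mm [-607.9157  505.4188   26.393 ] rot [  0.0706   0.0077 -25.4847]
[[-0.9536 -0.301  -0.0005]
 [-0.301   0.9536  0.0011]
 [ 0.0001  0.0012 -1.    ]]
```

The pointer is at 47° in world and the box's +y at 94°, so the knob needs about +47° counter-clockwise. I'll go above the knob first.

Emit:
{"name": "apply_moves", "arguments": {"deltas": [{"fingers": 60,"delta_pos": [-40,33,2],"angular": [0,0,-3]},{"fingers": 60,"delta_pos": [-75,62,4],"angular": [0,0,-6]},{"fingers": 60,"delta_pos": [-110,91,6],"angular": [0,0,-9]},{"fingers": 60,"delta_pos": [-145,120,8],"angular": [0,0,-12]},{"fingers": 60,"delta_pos": [-180,150,10],"angular": [0,0,-15]},{"fingers": 60,"delta_pos": [-215,179,12],"angular": [0,0,-18]},{"fingers": 60,"delta_pos": [-250,208,14],"angular": [0,0,-21]},{"fingers": 60,"delta_pos": [-285,237,16],"angular": [0,0,-24]},{"fingers": 60,"delta_pos": [-320,266,18],"angular": [0,0,-27]},{"fingers": 60,"delta_pos": [-350,291,20],"angular": [0,0,-30]}]}}

```text
clock: 1.15
tool_pos: [0.4501, -0.2588, 0.2066]
orientation: [-180.0, 0.0, -132.3]
force: [0.2, -0.3, 0.0]
opening: 0.0597
gripper_force: 0.0
```

Run:
```python
from h import *
print(ctrl.get_obs()['clock'],tool()[:3,3]); goto([.633,.022,.20],down(-132.6))
```

```text
1.15 [ 0.4501 -0.2588  0.2066]
dpos mm [-330.732    53.8328    6.6532] rot [-0.0111  0.0145  0.2816]
```

Emit:
{"name": "apply_moves", "arguments": {"deltas": [{"fingers": 60,"delta_pos": [-45,7,1],"angular": [0,0,0]},{"fingers": 60,"delta_pos": [-90,15,2],"angular": [0,0,0]},{"fingers": 60,"delta_pos": [-135,22,3],"angular": [0,0,0]},{"fingers": 60,"delta_pos": [-180,30,4],"angular": [0,0,0]},{"fingers": 60,"delta_pos": [-225,37,5],"angular": [0,0,0]},{"fingers": 60,"delta_pos": [-270,44,6],"angular": [0,0,0]},{"fingers": 60,"delta_pos": [-310,50,6.5],"angular": [0,0,0]},{"fingers": 60,"delta_pos": [-331,54,6.7],"angular": [0,0,0.3]},{"fingers": 60,"delta_pos": [-331,54,6.7],"angular": [0,0,0.3]}]}}

```text
clock: 2.05
tool_pos: [0.634, 0.022, 0.1988]
orientation: [180.0, -0.1, -132.7]
force: [-0.3, -0.7, 0.7]
opening: 0.0599
gripper_force: 0.0
```

Run:
```python
from h import *
print(tool()[:3,3]); im=ctrl.snapshot('wrist')
u,v=proj('wrist',[.633,.022,.094]); print(u,v,proj('wrist',[.633,.022,.055]))
cv2.imwrite('pics/w1.png',cv2.resize(im[:,:,::-1],(800,600)))
```

```text
[0.634  0.022  0.1988]
253.55004283815242 192.40733803906494 [253.5993 181.7854]
```

View pics/w1.png

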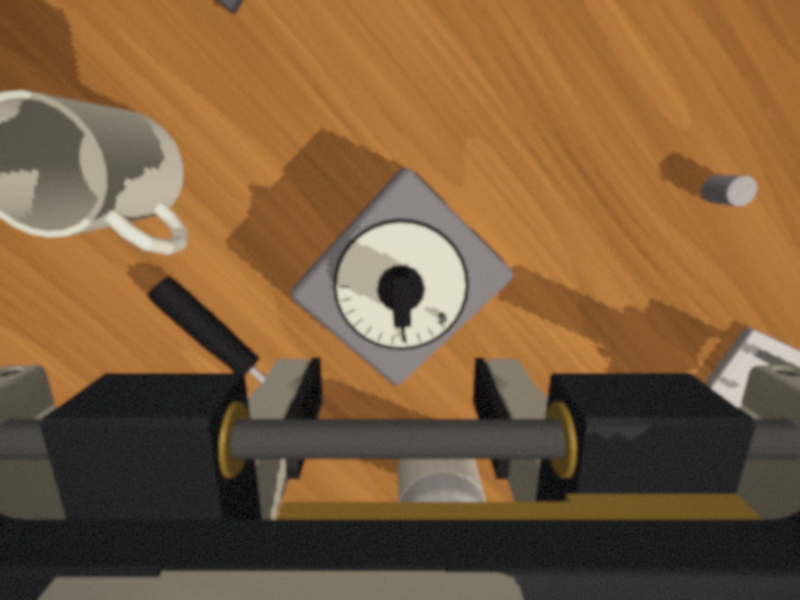

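Dial centre is at (400,285) and the pointer runs straight down to (404,340), so the yaw fits within about 3° and the position is 2 mm off. I'll correct it and descend.

Run:
```python
from h import *
c=at('wrist',256,182.2,.055); p=at('wrist',404*.64,340*.64,.058); print(c,p,np.degrees(np.arctan2(*(p-c)[[1,0]])))
goto([(c[0]+.633)/2,(c[1]+.022)/2,.069],down(-132.6))
```

```text
[0.6314 0.0241 0.055 ] [0.657  0.0563 0.058 ] 51.459558891747186
dpos mm [ -1.2716   2.1472 129.9879] rot [ 0.0472 -0.0687 -0.097 ]
```

Emit:
{"name": "apply_moves", "arguments": {"deltas": [{"fingers": 50,"delta_pos": [-1,2,35],"angular": [0,0,-2]},{"fingers": 50,"delta_pos": [-1,2,70],"angular": [0,0,-2]},{"fingers": 50,"delta_pos": [-1,2,100],"angular": [0,0,-2]},{"fingers": 50,"delta_pos": [-1,2,122],"angular": [0,0,-2]},{"fingers": 50,"delta_pos": [-1,2,130],"angular": [0,0,-2]},{"fingers": 8,"delta_pos": [-1,2,130],"angular": [0,0,-2]},{"fingers": 8,"delta_pos": [-1,2,130],"angular": [0,0,-2]},{"fingers": 8,"delta_pos": [-1,2,130],"angular": [0,0,-2]},{"fingers": 8,"delta_pos": [-1,2,130],"angular": [0,0,-2]},{"fingers": 8,"delta_pos": [-1,2,130],"angular": [0,0,-2]}]}}

```text
clock: 3.1
tool_pos: [0.6326, 0.022, 0.0707]
orientation: [-180.0, 0.1, -130.8]
force: [0.6, 0.6, 0.3]
opening: 0.0155
gripper_force: 0.0
```

Emit:
{"name": "apply_moves", "arguments": {"deltas": [{"fingers": 8,"delta_pos": [0,0,0],"angular": [0,0,0]},{"fingers": 8,"delta_pos": [0,0,0],"angular": [0,0,0]},{"fingers": 8,"delta_pos": [0,0,0],"angular": [0,0,-6]},{"fingers": 8,"delta_pos": [0,0,0],"angular": [0,0,-12]},{"fingers": 8,"delta_pos": [0,0,0],"angular": [0,0,-18]},{"fingers": 8,"delta_pos": [0,0,0],"angular": [0,0,-24]},{"fingers": 8,"delta_pos": [0,0,0],"angular": [0,0,-30]},{"fingers": 8,"delta_pos": [0,0,0],"angular": [0,0,-36]},{"fingers": 8,"delta_pos": [0,0,0],"angular": [0,0,-39]},{"fingers": 8,"delta_pos": [0,0,0],"angular": [0,0,-40]}]}}

```text
clock: 4.1
tool_pos: [0.6335, 0.0221, 0.0706]
orientation: [-179.9, 0.0, -90.7]
force: [3.9, -0.2, 0.2]
opening: 0.0119
gripper_force: 30.0
```

Run:
```python
from h import *
o=ctrl.get_obs(); print(o['orientation'],o['force'],o['moment'],o['opening'],o['gripper_force'])
```

```text
[-179.8538    0.0195  -90.6786] [ 3.9055 -0.2165  0.1985] [-0.2068 -1.1192 -0.0784] 0.011921107750493048 29.983035027980804
```

Emit:
{"name": "apply_moves", "arguments": {"deltas": [{"fingers": 8,"delta_pos": [0,0,0],"angular": [0,0,-2]},{"fingers": 8,"delta_pos": [0,0,0],"angular": [0,0,-4]},{"fingers": 8,"delta_pos": [0,0,0],"angular": [0,0,-4]}]}}

```text
clock: 4.4
tool_pos: [0.6337, 0.0221, 0.0706]
orientation: [-179.8, 0.0, -86.8]
force: [5.2, -0.6, 1.3]
opening: 0.0117
gripper_force: 30.0
```

Run:
```python
from h import *
o=ctrl.get_obs(); print(o['orientation'],o['force'],o['moment'])
```

```text
[-179.8367    0.0097  -86.7724] [ 5.2122 -0.5642  1.3094] [-0.2999 -1.733  -0.004 ]
```

Emit:
{"name": "apply_moves", "arguments": {"deltas": [{"fingers": 8,"delta_pos": [0,0,0],"angular": [0,0,-2]},{"fingers": 8,"delta_pos": [0,0,0],"angular": [0,0,-4]},{"fingers": 8,"delta_pos": [0,0,0],"angular": [0,0,-4]}]}}

```text
clock: 4.7
tool_pos: [0.6337, 0.022, 0.0706]
orientation: [-179.8, 0.0, -82.9]
force: [5.3, -0.9, -0.1]
opening: 0.0126
gripper_force: 31.3
```

Run:
```python
from h import *
o=ctrl.get_obs(); print(o['orientation'],o['force'],o['moment'])
```

```text
[-179.831     0.0155  -82.8777] [ 5.3147 -0.9341 -0.0562] [-0.4859 -1.7981 -0.7548]
```

The turning moment jumped to 0.75 N m, so the knob is at its stop. I'll release and rise.

Emit:
{"name": "apply_moves", "arguments": {"deltas": [{"fingers": 8,"delta_pos": [0,0,0],"angular": [0,0,0]},{"fingers": 50,"delta_pos": [0,0,0],"angular": [0,0,0]},{"fingers": 50,"delta_pos": [0,0,0],"angular": [0,0,0]},{"fingers": 50,"delta_pos": [0,0,0],"angular": [0,0,0]},{"fingers": 50,"delta_pos": [0,0,-20],"angular": [0,0,0]},{"fingers": 60,"delta_pos": [0,0,-60],"angular": [0,0,0]},{"fingers": 60,"delta_pos": [0,0,-100],"angular": [0,0,0]},{"fingers": 60,"delta_pos": [0,0,-140],"angular": [0,0,0]},{"fingers": 60,"delta_pos": [0,0,-180],"angular": [0,0,0]},{"fingers": 60,"delta_pos": [0,0,-180],"angular": [0,0,0]}]}}

```text
clock: 5.7
tool_pos: [0.6346, 0.0221, 0.2565]
orientation: [-179.5, 0.0, -82.8]
force: [0.7, 0.0, -0.3]
opening: 0.0602
gripper_force: 0.0
```

Run:
```python
from h import *
print(ctrl.get_obs()['clock'],tool()[:3,3]); im=ctrl.snapshot('wrist')
u,v=proj('wrist',[.632,.023,.06]).astype(int); print(u,v)
a=crop(im,u,v,60,60,5); t=crop(ctrl.snapshot('top'),165,223,20,20,8)
cv2.imwrite('pics/w2.png',a)
# hover over pen: above pen top
goto([.479,.316,.30],down(-153.4))
```

```text
5.7 [0.6346 0.0221 0.2565]
255 170
dpos mm [-310.756   115.0191  -49.1723] rot [-0.0438  0.0948 70.6024]
```

View pics/w2.png

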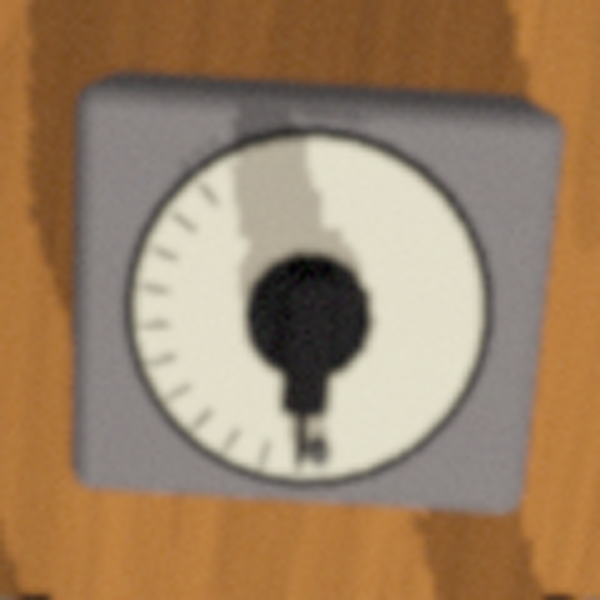

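The pointer (303,445) lies against the stop pin (318,450), so the knob is reset. Next is the pen.

Emit:
{"name": "apply_moves", "arguments": {"deltas": [{"fingers": 70,"delta_pos": [-31,11,-10],"angular": [0,0,7]},{"fingers": 70,"delta_pos": [-62,23,-20],"angular": [0,0,14]},{"fingers": 70,"delta_pos": [-100,37,-30],"angular": [0,0,22]},{"fingers": 70,"delta_pos": [-140,52,-40],"angular": [0,0,30]},{"fingers": 70,"delta_pos": [-180,67,-49],"angular": [0,0,38]},{"fingers": 70,"delta_pos": [-220,82,-49],"angular": [0,0,46]},{"fingers": 70,"delta_pos": [-260,96,-49],"angular": [0,0,54]},{"fingers": 70,"delta_pos": [-290,107,-49],"angular": [0,0,62]},{"fingers": 70,"delta_pos": [-311,115,-49],"angular": [0,0,70]},{"fingers": 70,"delta_pos": [-311,115,-49],"angular": [0,0,70]}]}}

```text
clock: 6.8
tool_pos: [0.4772, 0.3177, 0.2969]
orientation: [-180.0, -0.2, -152.9]
force: [-0.6, -0.4, -0.0]
opening: 0.07
gripper_force: 0.0
```

Run:
```python
from h import *
print(ctrl.get_obs()['clock'],tool()[:3,3]); im=ctrl.snapshot('wrist')
print(proj('wrist',[.479,.316,.18]),proj('wrist',[.479,.316,.075]))
cv2.imwrite('pics/w3.png',cv2.resize(im[:,:,::-1],(800,600)))
```

```text
6.8 [0.4772 0.3177 0.2969]
[251.6054 189.3971] [252.3141 167.2213]
```

View pics/w3.png

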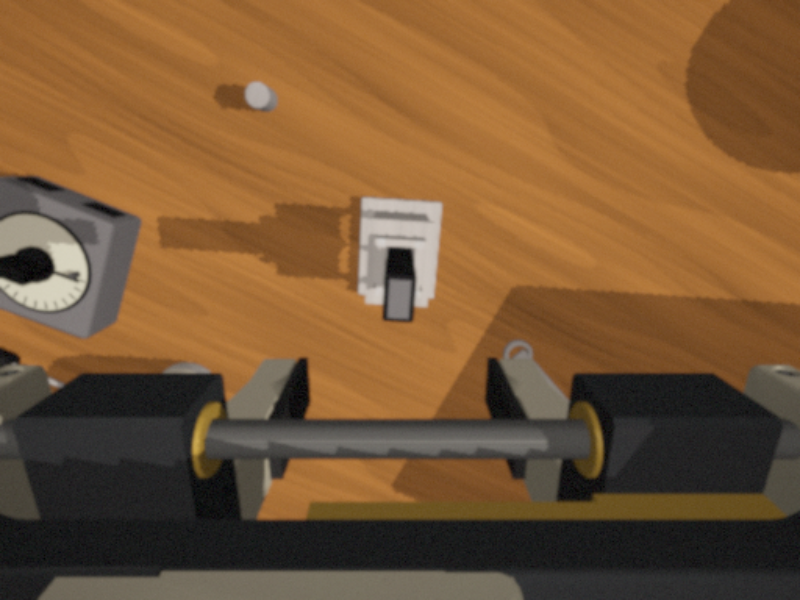

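Pen top centre is at (399,297), turned about 2.5° clockwise in the image. The fingers straddle it.

Run:
```python
from h import *
c=at('wrist',399*.64,297*.64,.18); print(c)
goto([c[0],c[1],.129],down(-155.4))
```

```text
[0.4779 0.3197 0.18  ]
dpos mm [ -2.0136   2.8782 168.0988] rot [-0.055  -0.1706  2.7805]
```

Emit:
{"name": "apply_moves", "arguments": {"deltas": [{"fingers": 60,"delta_pos": [-2,3,40],"angular": [0,0,2.5]},{"fingers": 60,"delta_pos": [-2,3,80],"angular": [0,0,2.5]},{"fingers": 60,"delta_pos": [-2,3,120],"angular": [0,0,2.5]},{"fingers": 60,"delta_pos": [-2,3,150],"angular": [0,0,2.5]},{"fingers": 60,"delta_pos": [-2,3,165],"angular": [0,0,2.5]},{"fingers": 60,"delta_pos": [-2,3,168],"angular": [0,0,2.5]},{"fingers": 30,"delta_pos": [-2,3,168],"angular": [0,0,2.5]},{"fingers": 14,"delta_pos": [-2,3,168],"angular": [0,0,2.5]},{"fingers": 14,"delta_pos": [-2,3,168],"angular": [0,0,2.5]},{"fingers": 14,"delta_pos": [-2,3,168],"angular": [0,0,2.5]}]}}

```text
clock: 7.85
tool_pos: [0.4798, 0.3198, 0.1318]
orientation: [180.0, 0.1, -155.3]
force: [0.4, -0.3, 1.0]
opening: 0.0338
gripper_force: 0.0
```

Emit:
{"name": "apply_moves", "arguments": {"deltas": [{"fingers": 14,"delta_pos": [0,0,0],"angular": [0,0,0]},{"fingers": 14,"delta_pos": [0,0,0],"angular": [0,0,0]},{"fingers": 14,"delta_pos": [0,0,0],"angular": [0,0,0]},{"fingers": 14,"delta_pos": [0,0,0],"angular": [0,0,0]}]}}

```text
clock: 8.25
tool_pos: [0.4796, 0.3197, 0.1313]
orientation: [180.0, 0.0, -155.3]
force: [-0.5, -1.0, 3.9]
opening: 0.0213
gripper_force: 29.9
```

Run:
```python
from h import *
print(ctrl.get_obs());
```

```text
{'clock': 8.25, 'joint_pos': array([  53.1316,   15.9194,  -19.3971,    0.0102,  -54.6521, -118.4013]), 'qvel': array([ 0.0451,  0.0396, -0.0069,  0.006 , -0.0659, -0.0229]), 'tau': array([ -0.3047, -45.7021,  24.3179,   5.703 ,   0.2891,  -0.0049]), 'tool_pos': array([0.4796, 0.3197, 0.1313]), 'orientation': array([ 179.9923,    0.0316, -155.2638]), 'force': array([-0.451 , -0.9562,  3.9299]), 'moment': array([-0.0659,  0.4873,  0.0038]), 'gripper_force': 29.93747502565384, 'opening': 0.02126665526988028}
```

Gripped at 21 mm. Lift straight up.

Emit:
{"name": "apply_moves", "arguments": {"deltas": [{"fingers": 14,"delta_pos": [0,0,-8],"angular": [0,0,0]},{"fingers": 14,"delta_pos": [0,0,-20],"angular": [0,0,0]},{"fingers": 14,"delta_pos": [0,0,-40],"angular": [0,0,0]},{"fingers": 14,"delta_pos": [0,0,-65],"angular": [0,0,0]},{"fingers": 14,"delta_pos": [0,0,-95],"angular": [0,0,0]},{"fingers": 14,"delta_pos": [0,0,-130],"angular": [0,0,0]},{"fingers": 14,"delta_pos": [0,0,-160],"angular": [0,0,0]},{"fingers": 14,"delta_pos": [0,0,-180],"angular": [0,0,0]},{"fingers": 14,"delta_pos": [0,0,-185],"angular": [0,0,0]},{"fingers": 14,"delta_pos": [0,0,-185],"angular": [0,0,0]}]}}

```text
clock: 9.25
tool_pos: [0.4794, 0.3196, 0.3165]
orientation: [179.9, 0.1, -155.3]
force: [-0.2, 0.6, -1.9]
opening: 0.0208
gripper_force: 29.9
```

```bash
cat >> h.py <<'E'
psi=np.radians(9.75)
n=np.array([-np.cos(psi)*np.sin(np.radians(20)),-np.sin(psi)*np.sin(np.radians(20)),np.cos(np.radians(20))])
def padR():
    z=-n; y=-np.cross(np.array([np.cos(psi),np.sin(psi),0]),[0,0,1]); y=np.array([-np.sin(psi),np.cos(psi),0]); x=np.cross(y,z); return np.c_[x,y,z]
PAD=np.array([.5328,-.3528,.138])
TIP=np.array([0,0,.123-.0188])   # pen_point in tool axes
def tcp(h,pad=PAD,tip=TIP): return pad+n*h-padR()@tip
E
python3 - <<'E'
from h import *
o=ctrl.get_obs();print(o['clock'],o['force'],o['opening'],tool()[:3,3]); print(padR()); T=tcp(.05); print(T); goto(T,padR())
E
```

```text
9.25 [-0.2286  0.6458 -1.8819] 0.020773017962097993 [0.4794 0.3196 0.3165]
[[-0.9261 -0.1693  0.3371]
 [-0.1591  0.9856  0.0579]
 [-0.342   0.     -0.9397]]
[ 0.4808 -0.3617  0.2829]
dpos mm [ 283.6721 -619.544    32.7568] rot [  2.6705 -19.8322  14.8048]
```

Emit:
{"name": "apply_moves", "arguments": {"deltas": [{"fingers": 14,"delta_pos": [10,-22,0],"angular": [0.1,-1,0.7]},{"fingers": 14,"delta_pos": [25,-55,0],"angular": [0.2,-2,1.4]},{"fingers": 14,"delta_pos": [43,-94,0],"angular": [0.4,-3,2.2]},{"fingers": 14,"delta_pos": [61,-133,0],"angular": [0.5,-4,3]},{"fingers": 14,"delta_pos": [79,-172,0],"angular": [0.7,-5,3.7]},{"fingers": 14,"delta_pos": [97,-211,0],"angular": [0.8,-6,4.5]},{"fingers": 14,"delta_pos": [115,-250,0],"angular": [0.9,-7,5.2]},{"fingers": 14,"delta_pos": [133,-289,0],"angular": [1.1,-8,6]},{"fingers": 14,"delta_pos": [148,-322,0],"angular": [1.2,-9,6.7]},{"fingers": 14,"delta_pos": [158,-345,0],"angular": [1.3,-10,7.5]}]}}

```text
clock: 10.25
tool_pos: [0.4789, -0.062, 0.3142]
orientation: [-179.4, 10.0, -162.8]
force: [0.3, 0.4, -2.3]
opening: 0.0207
gripper_force: 29.9
```

Run:
```python
from h import *
o=ctrl.get_obs();print(o['clock'],o['opening'],tool()[:3,3]);  goto(tcp(.05),padR())
```

```text
10.25 0.020656841276304624 [ 0.4789 -0.062   0.3142]
dpos mm [  90.6846 -286.7387   19.0551] rot [ 1.2926 -9.9932  7.2245]
```

Emit:
{"name": "apply_moves", "arguments": {"deltas": [{"fingers": 14,"delta_pos": [10,-32,1],"angular": [0.1,-1,0.7]},{"fingers": 14,"delta_pos": [22,-70,3],"angular": [0.3,-2.5,1.8]},{"fingers": 14,"delta_pos": [35,-110,6],"angular": [0.5,-4,2.9]},{"fingers": 14,"delta_pos": [48,-150,9],"angular": [0.7,-5.5,4]},{"fingers": 14,"delta_pos": [60,-190,12],"angular": [0.9,-7,5]},{"fingers": 14,"delta_pos": [72,-228,15],"angular": [1.1,-8,5.8]},{"fingers": 14,"delta_pos": [82,-260,17],"angular": [1.2,-9,6.5]},{"fingers": 14,"delta_pos": [89,-280,19],"angular": [1.3,-10,7.2]},{"fingers": 14,"delta_pos": [91,-287,19],"angular": [1.3,-10,7.2]},{"fingers": 14,"delta_pos": [91,-287,19],"angular": [1.3,-10,7.2]}]}}

```text
clock: 11.25
tool_pos: [0.4816, -0.3605, 0.2825]
orientation: [179.9, 19.9, -170.3]
force: [0.0, 0.1, -2.2]
opening: 0.0208
gripper_force: 29.9
```

Run:
```python
from h import *
o=ctrl.get_obs();print(o['clock'],o['opening'],o['force'],tool()[:3,3]);  goto(tcp(.05),padR())
w=ctrl.snapshot('wrist'); s=ctrl.snapshot('side'); t=ctrl.snapshot('top')
T=tool(); tip=(T@np.append(TIP,1))[:3]
for c in ('wrist','side','top'): print(c,'pad',proj(c,PAD),'tip',proj(c,tip))
S=proj('side',PAD).astype(int); W=proj('wrist',PAD).astype(int); U=proj('top',PAD).astype(int)
a=cv2.resize(w[:,:,::-1],(533,400)); b=crop(s,S[0],S[1]-20,33,50,4); c=crop(w,W[0],max(W[1],50),66,49,4)[:200]
print(S,W,U)
cv2.imwrite('pics/p1.png',np.hstack([a,b]))
cv2.imwrite('pics/wr.png',w[:,:,::-1])
```

```text
11.25 0.020782838595873526 [ 0.0031  0.0721 -2.2028] [ 0.4816 -0.3605  0.2825]
dpos mm [ 0.7802 -1.1226 -0.7531] rot [ 0.1025 -0.0509 -0.0237]
wrist pad [250.4251 177.1413] tip [252.5197 192.7677]
side pad [340.4541 208.541 ] tip [340.9287 199.5509]
top pad [355.8314 212.8442] tip [359.0451 216.9741]
[340 208] [250 177] [355 212]
```

View pics/p1.png

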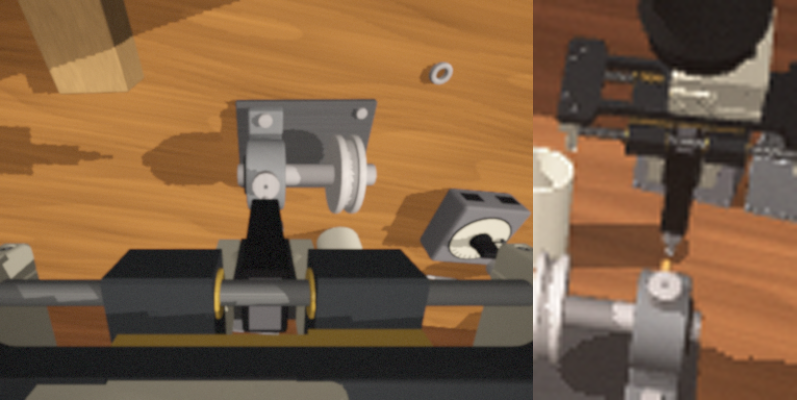

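The wrist crop shows the pad at (265,186), in line with the pen. In the side crop the tip (670,252) is above the pad (664,287). I'll approach to about 12 mm and check closely.

Emit:
{"name": "apply_moves", "arguments": {"deltas": [{"fingers": 14,"delta_pos": [0,0,10],"angular": [0,0,0]},{"fingers": 14,"delta_pos": [0,0,20],"angular": [0,0,0]},{"fingers": 14,"delta_pos": [0,0,28],"angular": [0,0,0]},{"fingers": 14,"delta_pos": [0,0,34],"angular": [0,0,0]},{"fingers": 14,"delta_pos": [0,0,36],"angular": [0,0,0]},{"fingers": 14,"delta_pos": [0,0,36],"angular": [0,0,0]}]}}

```text
clock: 12.0
tool_pos: [0.4947, -0.3577, 0.2501]
orientation: [180.0, 20.1, -170.1]
force: [-0.2, 0.4, -3.0]
opening: 0.0213
gripper_force: 29.9
```

Run:
```python
from h import *
o=ctrl.get_obs();print(o['clock'],o['force'],tool()[:3,3]);  goto(tcp(0),padR())
w=ctrl.snapshot('wrist'); s=ctrl.snapshot('side')
T=tool(); 
P=lambda z:(T@[0,0,z,1])[:3]
for c in ('wrist','side'): print(c,'pad',proj(c,PAD),'pen z .104,.054,-.051',[proj(c,P(z)) for z in (TIP[2],.0542,-.0508)])
b=crop(s,340,195,33,50,6); a=crop(w,254,195,33,50,6)
print([proj('side',PAD+d)-proj('side',PAD) for d in np.eye(3)*.01])
cv2.imwrite('pics/p2.png',np.hstack([a,b]))
```

```text
12.0 [-0.245   0.4353 -2.9866] [ 0.4947 -0.3577  0.2501]
dpos mm [ 2.3448 -1.5987 14.2942] rot [0.0479 0.0742 0.1164]
wrist pad [251.2909 185.5929] pen z .104,.054,-.051 [array([252.5195, 192.7682]), array([252.2128, 211.6469]), array([250.8208, 297.3337])]
side pad [340.4541 208.541 ] pen z .104,.054,-.051 [array([340.4864, 205.3891]), array([341.6618, 197.0724]), array([344.3534, 178.0274])]
[array([ 0.6734, -1.6106]), array([-2.8527, -0.6566]), array([ 0.3097, -2.3287])]
```

View pics/p2.png

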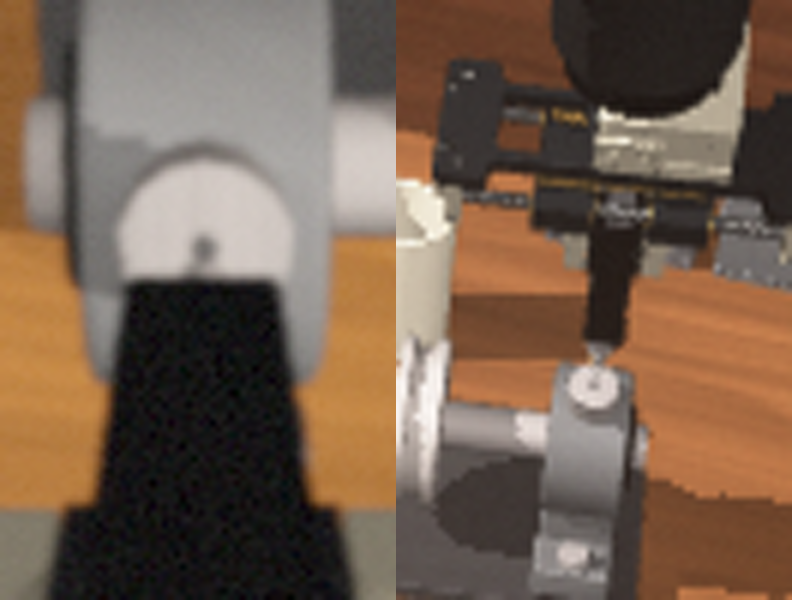

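In the wrist crop the dot is at (205,247) and the pen column at about 207, so they line up sideways and the pad is about 2 mm further along tool x. In the side crop the tip at (597,362) is right above the pad at (596,386). Next I'll shift x by 2 and approach, watching the force.

Emit:
{"name": "apply_moves", "arguments": {"deltas": [{"fingers": 14,"delta_pos": [1,0,2],"angular": [0,0,0]},{"fingers": 14,"delta_pos": [2,0,5],"angular": [0,0,0]},{"fingers": 14,"delta_pos": [2,0,8],"angular": [0,0,0]},{"fingers": 14,"delta_pos": [2,0,10],"angular": [0,0,0]},{"fingers": 14,"delta_pos": [2,0,10],"angular": [0,0,0]},{"fingers": 14,"delta_pos": [2,0,10],"angular": [0,0,0]}]}}

```text
clock: 12.7
tool_pos: [0.4963, -0.3576, 0.2405]
orientation: [-180.0, 20.1, -170.1]
force: [0.4, -0.7, -2.2]
opening: 0.021
gripper_force: 29.9
```

```bash
cat > f.py <<'E'
from h import *
o=ctrl.get_obs(); print(o['clock'],'F.n',o['force']@n,o['force'],np.abs(o['qvel']).max()); goto(tcp(0),padR())
E
python3 f.py
```

```text
12.7 F.n -2.1801469403322025 [ 0.442  -0.6852 -2.2038] 0.16330588519288672
dpos mm [ 0.5032 -1.4664  4.7197] rot [0.024  0.1054 0.1183]
```

Emit:
{"name": "apply_moves", "arguments": {"deltas": [{"fingers": 14,"delta_pos": [0,0,1.5],"angular": [0,0,0]},{"fingers": 14,"delta_pos": [0,0,3],"angular": [0,0,0]},{"fingers": 14,"delta_pos": [0,0,3],"angular": [0,0,0]},{"fingers": 14,"delta_pos": [0,0,3],"angular": [0,0,0]}]}}

```text
clock: 13.1
tool_pos: [0.4973, -0.3575, 0.2379]
orientation: [-180.0, 20.1, -170.1]
force: [-0.9, -1.1, -0.8]
opening: 0.0208
gripper_force: 29.9
```

```bash
python3 f.py
```

```text
13.1 F.n -0.3435037292732499 [-0.8945 -1.1139 -0.7551] 0.1035652373352094
dpos mm [ 0.5796 -1.3864  1.8965] rot [0.0097 0.1196 0.1199]
```

```bash
cat > g.py <<'E'
from h import *
F=[]
for _ in range(8):
    ctrl.snapshot('top'); o=ctrl.get_obs(); F.append(o['force'])
F=np.array(F); print(o['clock'],'F.n',(F@n).mean(),(F@n).std()/8**.5,F.mean(0)); goto(tcp(0),padR())
E
python3 g.py
```

```text
13.5 F.n -0.6373322625975204 0.18682315864206575 [-0.1977  0.5413 -0.7158]
dpos mm [ 0.5485 -1.4109  1.839 ] rot [0.0139 0.1203 0.1134]
```

Emit:
{"name": "apply_moves", "arguments": {"deltas": [{"fingers": 14,"delta_pos": [0,0,1],"angular": [0,0,0]},{"fingers": 14,"delta_pos": [0,0,2],"angular": [0,0,0]},{"fingers": 14,"delta_pos": [0,0,2],"angular": [0,0,0]}]}}

```text
clock: 13.8
tool_pos: [0.498, -0.3573, 0.2358]
orientation: [-180.0, 20.1, -170.1]
force: [-1.0, -0.2, 0.2]
opening: 0.0206
gripper_force: 29.9
```

```bash
python3 g.py
```

```text
14.2 F.n 0.31104172875282543 0.11353925726531988 [-0.2408 -0.2836  0.2271]
dpos mm [ 0.5647 -1.4529 -0.1728] rot [0.0162 0.1211 0.1156]
```

The force rose by 0.47 N/mm, which matches the spring. Contact force is now about 2 N, so the tip is about 3 to 4 mm in. I'll add 1.5 mm and check.

Emit:
{"name": "apply_moves", "arguments": {"deltas": [{"fingers": 14,"delta_pos": [0,0,0.8],"angular": [0,0,0]},{"fingers": 14,"delta_pos": [0,0,1.5],"angular": [0,0,0]},{"fingers": 14,"delta_pos": [0,0,1.5],"angular": [0,0,0]},{"fingers": 14,"delta_pos": [0,0,1.5],"angular": [0,0,0]}]}}

```text
clock: 14.6
tool_pos: [0.4985, -0.3573, 0.2345]
orientation: [-180.0, 20.1, -170.1]
force: [-0.2, 0.0, 0.5]
opening: 0.0209
gripper_force: 29.9
```

```bash
python3 g.py
python3 - <<'E'
from h import *
o=ctrl.get_obs(); print(np.abs(o['qvel']).max(),o['gripper_force'])
w=ctrl.snapshot('wrist'); s=ctrl.snapshot('side')
cv2.imwrite('pics/p3.png',np.hstack([crop(w,254,195,33,50,6),crop(s,340,200,22,33,9)[:600]]))
E
```

```text
15.0 F.n 0.7188369552212975 0.2424789484262008 [-0.0575 -0.0766  0.7396]
dpos mm [ 0.527  -1.4654 -1.6927] rot [0.0183 0.1167 0.1166]
0.11870817091432435 29.937950670719147Traceback (most recent call last):
  File "<stdin>", line 4, in <module>
    return _nx.concatenate(arrs, 1, dtype=dtype, casting=casting)
           ~~~~~~~~~~~~~~~^^^^^^^^^^^^^^^^^^^^^^^^^^^^^^^^^^^^^^^
ValueError: all the input array dimensions except for the concatenation axis must match exactly, but along dimension 0, the array at index 0 has size 600 and the array at index 1 has size 594
```

Run:
```python
from h import *
w=ctrl.snapshot('wrist'); s=ctrl.snapshot('side')
cv2.imwrite('pics/p3.png',np.hstack([crop(w,254,195,33,50,6),crop(s,340,200,20,30,10)]))
T=tool(); print([proj('side',(T@[0,0,z,1])[:3]) for z in (.104,.0542)],proj('wrist',PAD),proj('wrist',(T@[0,0,.0995,1])[:3]))
```

```text
[array([340.008 , 208.5553]), array([341.1595, 200.4247])] [250.9837 192.6038] [252.4955 194.2597]
```

View pics/p3.png

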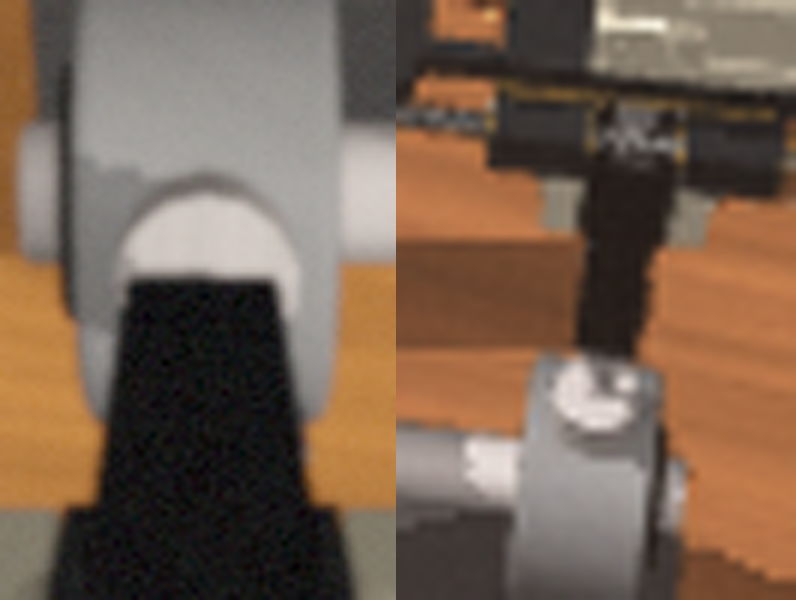

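The tip sits on the pad centre within about 2 mm in both crops, the pen is square to the face, and the contact force is about 2.2 to 2.8 N (roughly 4 to 5 mm in). Handing in.

```bash
python3 -c "
from plant import ctrl
print(ctrl.close_job())"
```

```text
the job is handed in; nothing more can be done
None
```

The job is handed in; no verdict came back. The pointer was reset to its zero stop, and at hand-in the gripped pen was held square on the pad about 2 mm from its centre, tip pressed in about 4 to 5 mm (estimated from force).

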